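# Put the cup-top coffee filter back together

## Task

The washed parts of the single-cup coffee filter stand about the worktop to dry. Put the set together for the morning, piece by piece from the bottom up, letting go of each piece before the next: the cup upright in the middle of the white saucer, the steel filter pot seated on the cup's mouth with its spigot inside, the press standing right down in the pot, and last the hat-shaped lid over the press with its skirt fully down round the pot's rim. Leave the saucer where it stands, and do not disturb the honey jar, the orange or the green capsule.

Things in the scene. Friction and masses are not known exactly. Their poses are not given: they have to be found in the camera images.
- saucer: White ceramic saucer with a thin blue line near its edge, 134 mm across, edge 16 mm high, loose, right way up. Origin: centre of its underside, z up. Its middle is a flat well 72 mm across, floor 5 mm above the origin; outside that it slopes up to the edge. The cup belongs in the well, at any yaw.
- cup: Cream-white espresso cup, upright, 50 mm high, 0.16 kg. Round bowl 64 mm across from 25 mm up to the rim, foot 46 mm. Origin: at foot height, midway between handle end and far side of the bowl. Own -y points to the handle, which ends 44 mm from the origin; the bowl's axis lies 12 mm from the origin towards +y (point cup_axis). Grip the bowl across the cup's x axis, clear of the handle.
- cup_axis (a point): Point of the cup on the axis of its bowl, at foot height (axes as the cup's, -y to the handle). The rim is 50 mm above it, level to about 1 mm; the mouth is about 50 mm wide inside.
- filter_pot: Steel filter pot, open top, upright, 54 mm high, 0.15 kg. Origin: centre of underside, z up. From below: spigot 40 mm across, 6 mm high, goes into the cup's mouth; brim 84 mm across, 6 to 9 mm up (thumb tab at +y to 55 mm), rests on the cup's rim with the origin 44 mm above cup_axis; round pot, 60 mm outside, 55 inside, up to 54 mm, inner floor at 10 mm. Grip the pot's outside above the brim.
- press: Steel press for inside the pot, standing on its disc, 0.06 kg: perforated disc 48 mm across, 3.5 mm thick; stem 6 mm; round steel knob 15 mm across from 47 to 62 mm up. Origin: centre of the disc's underside, z up. In place its origin is 10 mm above the pot's origin, the knob clear above the pot's rim. Grip the knob.
- lid: Hat-shaped steel lid with black knob, standing on its skirt, 75 mm across, 55 mm high, 0.11 kg. Origin: centre of the skirt's lower edge, z up. Skirt 68 mm across inside, 10 mm deep; hollow crown above it 44 mm inside, up to 33 mm, for the press's knob; knob 16 mm across from 40 to 55 mm. Seated, its origin is 44 mm above the pot's. Grip the knob.
- honey_jar: Bystander: honey jar with a greyish-white lid, 71 mm across, 110 mm high. Origin: centre of its underside. Not to be disturbed.
- orange: Bystander: an orange, 82 mm across. Origin: its lowest point as it lies. Not to be disturbed.
- capsule_green: Bystander: green coffee capsule standing on its rim, 38 mm across, 28 mm high. Origin: centre of its underside. Not to be disturbed.
Not all that is in view belongs to the job. Leave any blue look-alike of the lid alone.

How it is judged:
On the way, in this order (a step that is already met when the one before it is completed fails the run):
1. the cup stands released and upright in the well of the saucer (horizontal distance between cup_axis and saucer below 0.013 m and z of cup_axis in the frame of saucer between 0.002 and 0.009 m and angle between cup_axis's own z axis and vertical below 0.1 rad and contact force between the fingers and cup below 0.3 N and linear speed of cup below 0.03 m/s), for 0.2 s.
2. the filter pot is seated on the cup's mouth and released, the cup still in the saucer (horizontal distance between cup_axis and saucer below 0.013 m and z of cup_axis in the frame of saucer between 0.002 and 0.009 m and angle between each of cup_axis, filter_pot's own z axis and vertical below 0.1 rad and horizontal distance between filter_pot and cup_axis below 0.009 m and z of filter_pot in the frame of cup_axis between 0.04 and 0.048 m and contact force between the fingers and filter_pot below 0.3 N and linear speed of filter_pot below 0.03 m/s), for 0.2 s.
3. the press stands on the floor of the pot, released, the pot still seated (horizontal distance between cup_axis and saucer below 0.013 m and z of cup_axis in the frame of saucer between 0.002 and 0.009 m and angle between each of cup_axis, filter_pot's own z axis and vertical below 0.1 rad and horizontal distance between filter_pot and cup_axis below 0.009 m and z of filter_pot in the frame of cup_axis between 0.04 and 0.048 m and horizontal distance between press and filter_pot below 0.008 m and z of press in the frame of filter_pot between 0.007 and 0.0135 m and angle between press's own z axis and vertical below 0.15 rad and contact force between the fingers and press below 0.3 N and linear speed of press below 0.03 m/s), for 0.2 s.
4. the lid is down over the pot's rim and released (horizontal distance between cup_axis and saucer below 0.013 m and z of cup_axis in the frame of saucer between 0.002 and 0.009 m and angle between each of cup_axis, filter_pot, lid's own z axis and vertical below 0.1 rad and horizontal distance between filter_pot and cup_axis below 0.009 m and z of filter_pot in the frame of cup_axis between 0.04 and 0.048 m and horizontal distance between each of press, lid and filter_pot below 0.008 m and z of press in the frame of filter_pot between 0.007 and 0.0135 m and angle between press's own z axis and vertical below 0.15 rad and z of lid in the frame of filter_pot between 0.04 and 0.048 m and contact force between the fingers and lid below 0.3 N and linear speed of lid below 0.03 m/s), for 0.2 s.
At the end, for the whole second after the job is handed in: All released, at rest, upright on the saucer: cup in the well (13 mm), pot seated on the cup (9 mm; height 4 mm), press on the pot's floor (3.5 mm), lid fully down over the pot's rim (height 4 mm); saucer moved under 30 mm, bystanders under 25 mm (all of step 4 and contact force between the fingers and cup below 0.3 N and linear speed of each of cup, filter_pot, press below 0.03 m/s and contact force between the fingers and filter_pot below 0.3 N and contact force between the fingers and press below 0.3 N and distance of saucer from where it was at the start of the episode below 0.03 m and distance of each of honey_jar, orange, capsule_green from where it was at the start of the episode below 0.025 m); the robot touches nothing.
It fails at once if the saucer was shifted by 30 mm or more (distance of saucer from where it was at the start of the episode above 0.03 m).
It fails at once if the honey jar, the orange or the green capsule was moved by 25 mm or more (distance of any of honey_jar, orange, capsule_green from where it was at the start of the episode above 0.025 m).
It also fails if it takes over 99 s, if anything falls off the work surface, if the arm or the gripper's body presses on something with over 40 N, if the wrist force passes 120 N, or if a joint passes its speed limit or range.

## Robot

A 6-joint arm with a two-finger parallel gripper is mounted at the origin on a cart in front of the work surface, level with it; the furniture and walls round the work are solid. World frame = base frame: x ahead of the robot, y to its left, z up, the work surface at z = 0. Lengths are in m, angles in rad, forces in N, time in s.
With the tool pointing down it reaches from about 0.4 to 0.925 m from the base axis. Payload 12.5 kg.
Tool frame: the origin (TCP) lies at the very end of the fingers, on their centre line; the grasp point (between the pads) lies 19 mm behind it; z points along the fingers, y is the line along which they close (so a half turn about z gives the same grasp; the last joint's range is limited). The gripper opens to 95 mm and grips with 3 to 60 N. Pads are 20 mm wide; open, the fingers measure 119 mm over their backs; the gripper's body (75 mm by 180 mm) begins 59 mm behind the grasp point.
Start: joints at [1.154, 0.491, 1.559, -0, 1.092, -0.106], TCP at [0.191, 0.595, 0.215] pointing down, gripper open.
Joint ranges: [-3.1, 3.1], [-0.84, 2.19], [0.05, 2.79], [-1.13, 4.28], [0.06, 2.93], [-2.69, 2.69]. Speed limits (rad/s): [2.22, 2.22, 2.79, 3.14, 3.14, 3.14].

## Interface

Orientations are given as a rotation vector (axis times angle).
In Python, from workcell import * gives the robot as it stands.
- The arm moves only by the shell command python3 -m crank 'ROWS' [OPENING]. ROWS is JSON, one flat list of numbers, 6 for each row, row after row: the shift along the tool's x, y, z normalised to -1 to 1, where 1 is 0.12 m, then the turn, a rotation vector about the tool's x, y, z normalised to -1 to 1, where 1 is 5 degrees. In form: [tx, ty, tz, wx, wy, wz, tx, ty, tz, wx, wy, wz, ...]. A call has 1 to 8 rows; each row shifts and turns the commanded pose from where the row before left it, along the tool's axes as they then stand; what a row does not reach is not made up. A row lasts 1/12 s, in which the tool goes at most 41.7 mm and 7.16 degrees, less where a joint would pass 70% of its speed; a pose out of reach is approached as far as the arm can. A call with a number of a shift or a turn outside -1 to 1 is refused whole. A call with a gripper value outside its range is refused whole. OPENING is the opening, from -1 (shut) to 1 (fully open), set as the call begins (- or left out, the last holds). The fingers move at their own pace and stop on an object; the grip force is fixed at half the most. Time passes only in rows, so rows that do not move let the fingers close. It gives the time, the measured TCP pose, the force, the opening and the grip force at its end, in the units of the state.
- sense(): the state, without advancing time (a new reading comes with each control period).
- read_camera(name): name is "scene" or "top" or "wrist"; returns the picture (384x512x3 uint8, red, green, blue); there is no depth.
- camera_info(name): a dict with "mtx" (3x3 intrinsics, pixels), "k1" (the pictures are not rectified: a ray, as slopes to the right and down, at radius r is drawn at 1 + k1 r^2 times it, then the intrinsics apply), "rvec" (rotation vector, rad) and "tvec" (3), from world to camera coordinates, as OpenCV has them. Camera axes: x right, y down, z forward; pixel columns grow to the right and rows downward; lengths in m; the calibration is good to about 2 mm. A picture is of the moment at which its call begins: read the wrist's pose just before it. camera_info takes no time and is no camera call; for the wrist camera it gives the pose at the moment of the call.
- sign_off(): hands the job in; it is judged then, once.
The state is a dict: "time": time; "qpos": joint angles; "qvel": joint speeds; "tau": joint torques, N m; "tool_pos": TCP position; "ee_rot": TCP orientation; "ft_force": force on the tool from outside, world axes, zero at the start; "moment": the same for the moment, N m; "grip_width": finger opening in m; "grip_force": force on a finger pad.
Only numpy, scipy, OpenCV 4.12 (cv2) and the standard library are available. Lean on these libraries where they do the work, as an engineer would, in place of code of your own. Each camera call takes 0.05 s, during which the arm holds its last target. There are 200 camera calls.

## Working session

There is one attempt and no reset: what is moved stays moved. The work goes in short steps, Python scripts to look and compute and a shell command to move; the robot and the scene stay as the last step left them, time stands still between calls to the robot, and variables do not carry over. Pictures are saved under pics/ and viewed, at most 14 in all, crops included, and the job is handed in when it is done.

```bash
ls; mkdir -p pics
python3 - <<'E'
from workcell import *
import cv2,numpy as np
s=sense();print(s)
for n in["scene","top"]:
    im=read_camera(n);cv2.imwrite(f"pics/{n}0.png",im[:,:,::-1]);c=camera_info(n);print(n,c)
E
```

```text
pics
{'time': 0.0, 'qpos': array([ 1.15440458e+00,  4.91573321e-01,  1.55944834e+00, -2.82669440e-05,
        1.09169926e+00, -1.05583880e-01]), 'qvel': array([ 0.00159535,  0.00097186, -0.00156985,  0.00145106, -0.00019475,
       -0.00098437]), 'tau': array([ 1.08763204e-03, -6.12656236e+01, -2.58186901e+01,  6.93538575e-02,
        4.82051005e-02, -1.02196491e-04]), 'tool_pos': array([0.19101859, 0.59483799, 0.21405358]), 'ee_rot': array([-4.86191507e-01, -3.10347262e+00,  1.72228840e-03]), 'ft_force': array([ 0.29965731,  0.31230849, -0.17005227]), 'moment': array([-0.01746769, -0.01411991, -0.00822016]), 'grip_force': 0.0, 'grip_width': 0.09516279537210283}
scene {'mtx': array([[362.8576646 ,   0.        , 262.35639671],
       [  0.        , 362.8576646 , 194.37767031],
       [  0.        ,   0.        ,   1.        ]]), 'k1': 0.038091600683554466, 'rvec': array([ 2.26129864, -0.77001756,  0.28659301]), 'tvec': array([-0.4604011 ,  0.21746266,  0.85492477])}
top {'mtx': array([[380.23594157,   0.        , 259.56595977],
       [  0.        , 380.23594157, 186.87144729],
       [  0.        ,   0.        ,   1.        ]]), 'k1': -0.045243574066303444, 'rvec': array([ 2.1538337 , -2.1320377 ,  0.14060448]), 'tvec': array([-0.07218493,  0.48909738,  1.08677759])}
```

View pics/scene0.png

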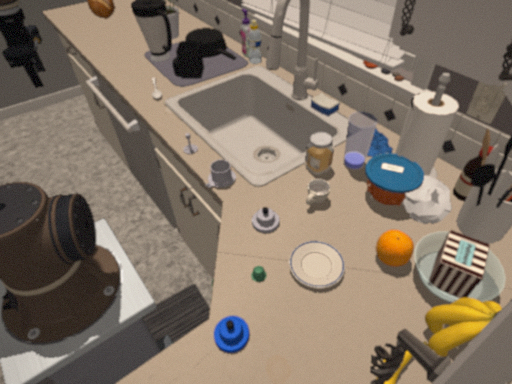

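View pics/top0.png

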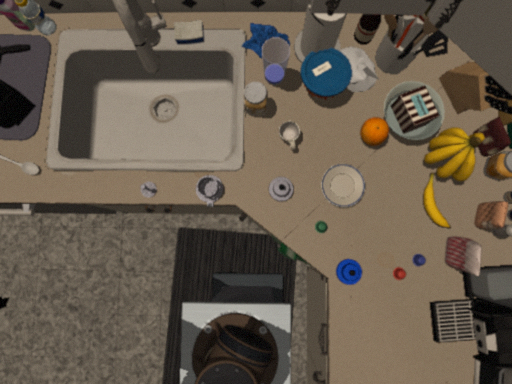

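The saucer is at top (343,185), the cup (291,133), the pot (209,190), the press (148,189) and the steel lid (281,189). The blue look-alike lid is at (348,272), the jar (256,95), the orange (375,131) and the capsule (321,227). Next I'll enlarge these and cast rays.

```bash
cat > h.py <<'E'
from workcell import *
import cv2,numpy as np
from scipy.spatial.transform import Rotation as R
def ray(c,px):
    K=c["mtx"];u=(np.array(px,float)-K[:2,2])/np.diag(K)[:2]
    v=u.copy()
    for _ in range(20): v=u/(1+c["k1"]*(v@v))
    M=R.from_rotvec(c["rvec"]).as_matrix()
    return -M.T@c["tvec"], M.T@np.array([v[0],v[1],1])
def onz(c,px,z):
    o,d=ray(c,px);return o+d*(z-o[2])/d[2]
def two(c1,p1,c2,p2):
    o1,d1=ray(c1,p1);o2,d2=ray(c2,p2)
    t=np.linalg.lstsq(np.c_[d1,-d2],o2-o1,rcond=None)[0]
    a,b=o1+t[0]*d1,o2+t[1]*d2
    return (a+b)/2,np.linalg.norm(a-b)
def proj(c,P):
    p=R.from_rotvec(c["rvec"]).as_matrix()@np.array(P)+c["tvec"];v=p[:2]/p[2]
    v=v*(1+c["k1"]*(v@v));return v*np.diag(c["mtx"])[:2]+c["mtx"][:2,2]
def save(n,im): cv2.imwrite(f"pics/{n}.png",im[:,:,::-1])
def rodr(): 
    s=sense();return np.array(s["tool_pos"]),R.from_rotvec(s["ee_rot"]).as_matrix()
def plan(target,yaw=None):
    """tool-frame shift (units of .12 m) to world target; ydir: desired world angle of tool y axis"""
    p,M=rodr();d=M.T@(np.array(target)-p)
    print("tcp",p.round(4),"z",M[:,2].round(3),"yang",np.degrees(np.arctan2(M[1,1],M[0,1])).round(1),"shift units",(d/.12).round(3))
    return d/.12
E
python3 - <<'E'
from h import *
t=cv2.imread("pics/top0.png")[:,:,::-1];s=cv2.imread("pics/scene0.png")[:,:,::-1]
ct,cs=camera_info("top"),camera_info("scene")
for n,a,b,z in[("saucer",(343,185),(317,265),.016),("cup",(291,131),(318,186),.05),("pot",(208,188),(221,168),.054),("press",(148,189),(189,134),.055),("lidknob",(281,188),(265,211),.055),("blue",(348,271),(231,326),.055),("jar",(256,95),(320,142),.11),("orange",(375,131),(395,248),.04),("caps",(321,227),(259,273),.028)]:
    P,e=two(ct,a,cs,b);print(n,P.round(3),round(e,4),"plane",onz(ct,a,z).round(3))
def cr(im,x,y,r=25): return cv2.resize(im[y-r:y+r,x-r:x+r],(260,260),interpolation=cv2.INTER_CUBIC)
A=np.hstack([cr(t,291,133),cr(t,209,190),cr(t,148,189)]);B=np.hstack([cr(t,281,189),cr(t,343,185),cr(s,190,143)])
save("m1",np.vstack([A,B]))
C=[cr(s,318,192),cr(s,221,173),cr(s,265,218)];save("m2",np.hstack(C))
E
```

```text
saucer [ 0.502 -0.319  0.006] 0.0006 plane [ 0.5   -0.317  0.016]
cup [ 0.653 -0.158  0.057] 0.0032 plane [ 0.656 -0.159  0.05 ]
pot [0.486 0.082 0.047] 0.005 plane [0.482 0.082 0.054]
press [0.477 0.25  0.076] 0.0059 plane [0.478 0.257 0.055]
lidknob [ 0.487 -0.131  0.045] 0.0028 plane [ 0.484 -0.129  0.055]
blue [ 0.249 -0.326  0.025] 0.002 plane [ 0.25  -0.319  0.055]
jar [ 0.749 -0.055  0.098] 0.001 plane [ 0.744 -0.055  0.11 ]
orange [ 0.661 -0.412  0.041] 0.0004 plane [ 0.662 -0.412  0.04 ]
caps [ 0.376 -0.251  0.008] 0.0025 plane [ 0.374 -0.248  0.028]
```

View pics/m1.png

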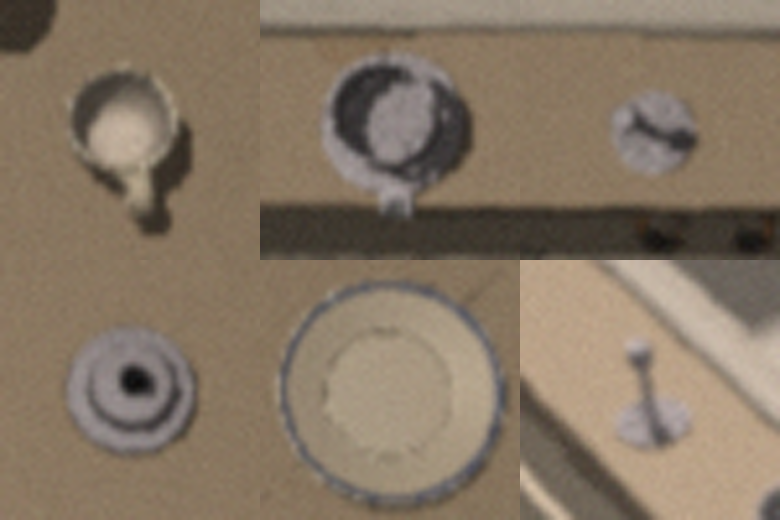

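View pics/m2.png

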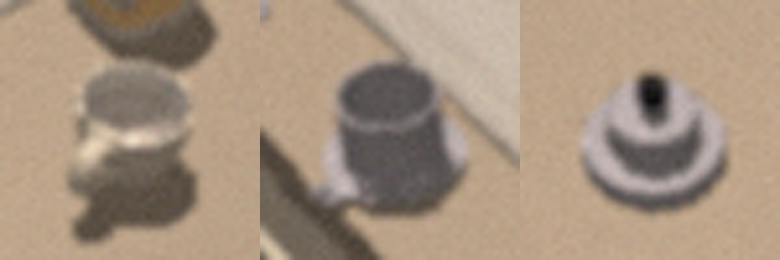

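Cup rim centre is at top (290,130) with its handle tip at (294,148). The steel lid with the black knob is at (281,189), which fits the description; the other lid is blue. Planning the approach to the cup.

Run:
```python
from h import *
ct=camera_info("top")
a=onz(ct,(289.7,130.1),.05);b=onz(ct,(293.9,148.4),.03);print(a,b,np.degrees(np.arctan2(*(b-a)[1::-1])))
p,M=rodr();c=camera_info("wrist");o,d=ray(c,(256,192))
print("cam in tool",M.T@(o-p),"axis",M.T@d,"down-right cols",M.T@R.from_rotvec(c["rvec"]).as_matrix().T)
print(M); plan([a[0],a[1],.215])
```

```text
[ 0.65883678 -0.1550859   0.05      ] [ 0.60810814 -0.16900235  0.03      ] -164.65938334702534
cam in tool [ 0.07237756 -0.00099519 -0.16993583] axis [-0.25686418 -0.00384056  0.96644092] down-right cols [[-1.27521358e-03 -9.66253102e-01 -2.57591374e-01]
 [ 9.99996334e-01 -6.16829084e-04 -2.63671828e-03]
 [ 2.38884737e-03 -2.57593792e-01  9.66250346e-01]]
[[-9.52104570e-01  3.05772363e-01 -3.87224186e-04]
 [ 3.05772594e-01  9.52104144e-01 -9.05625311e-04]
 [ 9.17625606e-05 -9.80652542e-04 -9.99999515e-01]]
tcp [0.191  0.5949 0.2141] z [-0.    -0.001 -1.   ] yang 72.2 shift units [-5.623e+00 -4.758e+00 -3.000e-03]
```

```bash
R='-0.255,-0.216,0,0,0,0'; 
python3 -m crank '[-0.255,-0.216,0,0,0,0,-0.255,-0.216,0,0,0,0,-0.255,-0.216,0,0,0,0,-0.255,-0.216,0,0,0,0,-0.255,-0.216,0,0,0,0,-0.255,-0.216,0,0,0,0,-0.255,-0.216,0,0,0,0,-0.255,-0.216,0,0,0,0]' 1
python3 -m crank '[-0.255,-0.216,0,0,0,0,-0.255,-0.216,0,0,0,0,-0.255,-0.216,0,0,0,0,-0.255,-0.216,0,0,0,0,-0.255,-0.216,0,0,0,0,-0.255,-0.216,0,0,0,0,-0.255,-0.216,0,0,0,0,-0.255,-0.216,0,0,0,0]' 1
python3 -m crank '[-0.255,-0.216,0,0,0,0,-0.255,-0.216,0,0,0,0,-0.255,-0.216,0,0,0,0,-0.255,-0.216,0,0,0,0,-0.255,-0.216,0,0,0,0,-0.255,-0.216,0,0,0,0,0,0,0,0,0,-1,0,0,0,0,0,-1]' 1
python3 -m crank '[0,0,0,0,0,-1,0,0,0,0,0,-1,0,0,0,0,0,-1,0,0,0,0,0,-1,0,0,0,0,0,-0.6,0,0,0,0,0,0]' 1
python3 - <<'E'
from h import *
plan([.6588,-.155,.215])
c=camera_info("wrist");im=read_camera("wrist");save("w1",im);print(proj(c,[.6588,-.155,.05]));np.save("w1c.npy",c,allow_pickle=True)
E
```

```text
time: 0.77
tool_pos: [0.3613, 0.321, 0.2146]
ee_rot: [-0.486, -3.104, 0.0]
ft_force: [1.3, 0.3, -0.1]
grip_width: 0.0952
grip_force: 0.0
time: 1.43
tool_pos: [0.531, 0.0485, 0.2145]
ee_rot: [-0.486, -3.103, -0.0]
ft_force: [0.3, -0.2, 0.4]
grip_width: 0.0951
grip_force: 0.0
time: 2.1
tool_pos: [0.658, -0.1559, 0.2132]
ee_rot: [-0.212, -3.133, -0.001]
ft_force: [-0.1, 0.1, -0.1]
grip_width: 0.0949
grip_force: 0.0
time: 2.6
tool_pos: [0.6576, -0.1537, 0.2142]
ee_rot: [0.419, -3.113, -0.001]
ft_force: [-0.7, 0.5, 0.0]
grip_width: 0.0952
grip_force: 0.0
tcp [ 0.6576 -0.1537  0.2142] z [-0.001  0.    -1.   ] yang 105.3 shift units [-0.007 -0.013 -0.007]
[256.23308587 180.40644067]
```

View pics/w1.png

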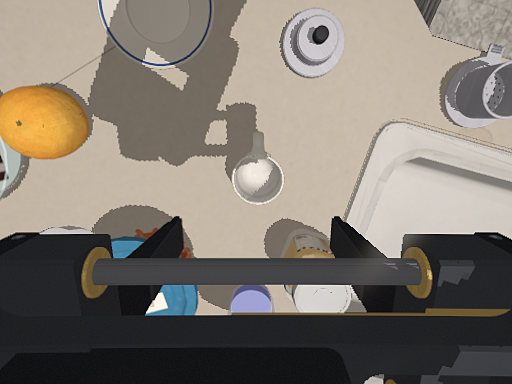

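The rim centre is at about (257.5,178.5) and the handle at (259,138) points straight up the image, so the yaw is right.

Run:
```python
from h import *
c=np.load("w1c.npy",allow_pickle=True).item()
im=cv2.imread("pics/w1.png")[:,:,::-1].astype(int)
m=((im.min(2)>130)&(im[:,:,0]-im[:,:,2]<28)).astype(np.uint8);m[:, :200]=0;m[:,310:]=0;m[:130]=0;m[212:]=0
cs,_=cv2.findContours(m,cv2.RETR_EXTERNAL,cv2.CHAIN_APPROX_NONE);k=max(cs,key=len)
k=np.vstack([q for q in cs if len(q)>10]);k=k[k[:,0,1]>158]
print(cv2.minEnclosingCircle(cv2.convexHull(k)),cv2.boundingRect(k))
for px in[(257.5,178.5),(232,178),(283,178)]:print(onz(c,px,.05))
print(plan(onz(c,(257.5,178.5),.05)*[1,1,0]+[0,0,.022]))
```

```text
((257.659423828125, 178.5724639892578), 26.452306747436523) (232, 159, 53, 46)
[ 0.65613346 -0.1541466   0.05      ]
[ 0.66362498 -0.18390171  0.05      ]
[ 0.64746384 -0.12472365  0.05      ]
tcp [ 0.6576 -0.1537  0.2142] z [-0.001  0.    -1.   ] yang 105.1 shift units [ 0.012 -0.002  1.602]
[ 1.15726083e-02 -1.53727194e-03  1.60185606e+00]
```

```bash
python3 -m crank '[0.012,0,0.25,0,0,0,0,0,0.25,0,0,0,0,0,0.25,0,0,0,0,0,0.25,0,0,0,0,0,0.25,0,0,0,0,0,0.2,0,0,0,0,0,0.15,0,0,0,0,0,0,0,0,0]' 1
python3 -m crank '[0,0,0,0,0,0,0,0,0,0,0,0,0,0,0,0,0,0,0,0,0,0,0,0,0,0,0,0,0,0,0,0,0,0,0,0,0,0,0,0,0,0]' -1
python3 -m crank '[0,0,0,0,0,0,0,0,0,0,0,0,0,0,-0.1,0,0,0,0,0,-0.3,0,0,0,0,0,-0.3,0,0,0,0,0,-0.3,0,0,0,0,0,0,0,0,0]'
```

```text
time: 3.32
tool_pos: [0.6544, -0.1535, 0.0186]
ee_rot: [0.411, -3.109, -0.004]
ft_force: [-0.2, -0.1, -0.8]
grip_width: 0.095
grip_force: 0.0
time: 3.9
tool_pos: [0.6566, -0.1541, 0.0234]
ee_rot: [-0.415, 3.113, -0.0]
ft_force: [-0.6, 1.0, 5.3]
grip_width: 0.0612
grip_force: 30.0
time: 4.48
tool_pos: [0.6587, -0.1549, 0.1506]
ee_rot: [-0.414, 3.105, -0.007]
ft_force: [0.4, -0.6, -1.7]
grip_width: 0.061
grip_force: 30.0
```

Run:
```python
from h import *
for n,(x,y),r in[("top",(343,185),30),("scene",(317,265),36)]:
    im=cv2.imread(f"pics/{n}0.png").astype(int);c=camera_info(n)
    m=(im[:,:,0]-im[:,:,2]>8).astype(np.uint8);w=np.zeros_like(m);w[y-r:y+r,x-r:x+r]=1;m&=w
    pts=cv2.findNonZero(m);e=cv2.fitEllipse(cv2.convexHull(pts));print(n,len(pts),e)
    h=[onz(c,p,.0155) for p in cv2.convexHull(pts)[:,0]+0.0]
    h=np.array(h);print(cv2.minEnclosingCircle(h[:,:2].astype(np.float32)), cv2.fitEllipse(h[:,:2].astype(np.float32)))
plan([.5,-.318,.15])
```

```text
Traceback (most recent call last):
cv2.error: OpenCV(4.12.0) /io/opencv/modules/imgproc/src/shapedescr.cpp:361: error: (-201:Incorrect size of input array) There should be at least 5 points to fit the ellipse in function 'fitEllipseNoDirect'
```

Run:
```python
from h import *
for n,(x,y),r in[("top",(343,185),28),("scene",(317,265),36)]:
    im=cv2.GaussianBlur(cv2.imread(f"pics/{n}0.png"),(3,3),0).astype(int);c=camera_info(n)
    d=(im[:,:,0]-im[:,:,2])[y-r:y+r,x-r:x+r];t=-5 
    print(np.percentile(d,[5,50,90,95,99]))
    m=(d>np.percentile(d,92)).astype(np.uint8)
    k,l,st,_=cv2.connectedComponentsWithStats(m,connectivity=8)
    m=np.isin(l,[i for i in range(1,k) if st[i,4]>6]).astype(np.uint8)
    pts=cv2.findNonZero(m)[:,0]+[x-r,y-r]
    h=np.array([onz(c,p,.0155)[:2] for p in pts+0.0])
    # circle least squares
    A=np.c_[2*h,np.ones(len(h))];s=np.linalg.lstsq(A,(h**2).sum(1),rcond=None)[0];print(n,s[:2],np.sqrt(s[2]+s[:2]@s[:2]),len(h),np.std(np.linalg.norm(h-s[:2],axis=1)))
plan([.5,-.318,.15])
```

```text
[-42. -39. -23. -16.  -9.]
top [ 0.50098816 -0.31711348] 0.06256850564324862 248 0.0018246658807179977
[-51. -48. -27. -22. -13.]
scene [ 0.49953914 -0.31819311] 0.06315203271981228 369 0.002821039083252089
tcp [ 0.6587 -0.1549  0.1506] z [ 0.01  -0.003 -1.   ] yang 105.2 shift units [ 1.633 -0.965 -0.004]
```

```bash
python3 -m crank '[0.2,-0.12,0,0,0,0,0.27,-0.16,0,0,0,0,0.27,-0.16,0,0,0,0,0.27,-0.16,0,0,0,0,0.27,-0.16,0,0,0,0,0.2,-0.12,0,0,0,0,0.12,-0.08,0,0,0,0,0,0,0,0,0,0]'
python3 -m crank '[0,0,0.2,0,0,0,0,0,0.2,0,0,0,0,0,0.2,0,0,0,0,0,0,0,0,0,0,0,0,0,0,0,0,0,0,0,0,0]'
python3 - <<'E'
from h import *
plan([.5,-.3177,.0284])
save("w2",read_camera("wrist"))
E
```

```text
time: 5.15
tool_pos: [0.4989, -0.3179, 0.1428]
ee_rot: [0.41, -3.114, 0.0]
ft_force: [-0.5, 0.2, -2.3]
grip_width: 0.061
grip_force: 30.0
time: 5.65
tool_pos: [0.5018, -0.3156, 0.0717]
ee_rot: [-0.416, 3.113, -0.001]
ft_force: [-0.2, -0.1, -1.5]
grip_width: 0.0611
grip_force: 30.0
tcp [ 0.5018 -0.3156  0.0717] z [ 0.001 -0.001 -1.   ] yang 105.2 shift units [ 0.02  -0.013  0.361]
```

View pics/w2.png

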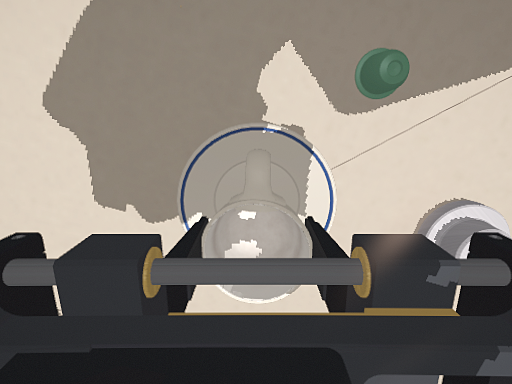

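The cup hangs upright over the saucer, both centred near column 257. Lowering.

```bash
python3 -m crank '[0.02,-0.013,0.1,0,0,0,0,0,0.1,0,0,0,0,0,0.08,0,0,0,0,0,0.05,0,0,0,0,0,0.025,0,0,0,0,0,0,0,0,0,0,0,0,0,0,0]'
```

```text
time: 6.28
tool_pos: [0.4995, -0.3174, 0.0284]
ee_rot: [-0.415, 3.114, 0.0]
ft_force: [-0.3, 3.4, 4.4]
grip_width: 0.0611
grip_force: 30.0
```

```bash
python3 -m crank '[0,0,0,0,0,0,0,0,0,0,0,0,0,0,0,0,0,0,0,0,0,0,0,0,0,0,0,0,0,0,0,0,0,0,0,0]' 1
python3 -m crank '[0,0,-0.2,0,0,0,0,0,-0.3,0,0,0,0,0,-0.3,0,0,0,0,0,-0.3,0,0,0,0,0,-0.3,0,0,0,0,0,-0.15,0,0,0,0,0,0,0,0,0]'
python3 - <<'E'
from h import *
plan([.484,.082,.215])
c=camera_info("wrist");im=read_camera("wrist");save("w3",im);np.save("w3c.npy",c,allow_pickle=True);print(proj(c,[.5,-.3177,.016]),proj(c,[.5,-.3177,.055]))
E
```

```text
time: 6.78
tool_pos: [0.4993, -0.3178, 0.028]
ee_rot: [-0.415, 3.114, -0.0]
ft_force: [-0.1, 0.4, -0.3]
grip_width: 0.0932
grip_force: 0.0
time: 7.37
tool_pos: [0.5004, -0.3186, 0.2186]
ee_rot: [-0.415, 3.109, -0.008]
ft_force: [0.2, -0.0, -0.6]
grip_width: 0.0952
grip_force: 0.0
tcp [ 0.5004 -0.3186  0.2186] z [ 0.006 -0.004 -1.   ] yang 105.2 shift units [-0.743  3.258  0.014]
[259.19636595 172.72421899] [259.25968834 179.02595572]
```

View pics/w3.png

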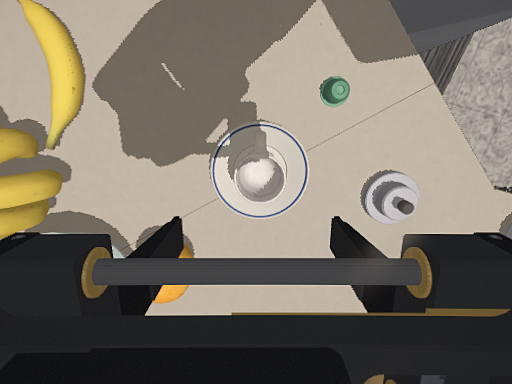

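The cup stands in the well: rim centre about (260.5,175), saucer centre about (259.5,171). Next is the pot.

```bash
python3 -m crank '[-0.074,0.32,0,0,0,0,-0.074,0.32,0,0,0,0,-0.074,0.32,0,0,0,0,-0.074,0.32,0,0,0,0,-0.074,0.32,0,0,0,0,-0.074,0.32,0,0,0,0,-0.074,0.32,0,0,0,0,-0.074,0.32,0,0,0,0]'
python3 -m crank '[-0.074,0.32,0,0,0,0,-0.074,0.32,0,0,0,0,0,0.06,0,0,0,0,0,0,0,0,0,0,0,0,0,0,0,0]'
python3 - <<'E'
from h import *
c3=np.load("w3c.npy",allow_pickle=True).item();print("cup rim",onz(c3,(260.5,175),.055),"saucer",onz(c3,(259.5,171),.016))
plan([.484,.082,.215])
c=camera_info("wrist");im=read_camera("wrist");save("w4",im);np.save("w4c.npy",c,allow_pickle=True);print(proj(c,[.484,.082,.054]))
E
```

```text
time: 8.08
tool_pos: [0.4863, -0.0008, 0.2127]
ee_rot: [0.415, -3.112, -0.001]
ft_force: [1.0, 0.3, 1.1]
grip_width: 0.0951
grip_force: 0.0
time: 8.5
tool_pos: [0.4821, 0.083, 0.2131]
ee_rot: [0.417, -3.112, 0.0]
ft_force: [0.4, 0.2, -0.0]
grip_width: 0.0952
grip_force: 0.0
cup rim [ 0.49485448 -0.31756656  0.055     ] saucer [ 0.4976407 -0.3179251  0.016    ]
tcp [0.4821 0.083  0.2131] z [-0.002 -0.    -1.   ] yang 105.3 shift units [-0.013 -0.012 -0.016]
[256.39817993 182.06412192]
```

View pics/w4.png

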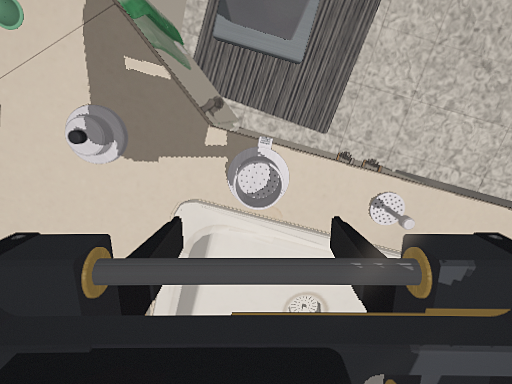

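The pot's rim is centred near (258,180), its tab is up at (265,145), and the press is at right. I'll refine the pot here and re-measure the placed cup in the top view.

Run:
```python
from h import *
t=read_camera("top");s=read_camera("scene");save("top1",t);save("scene1",s)
w=cv2.imread("pics/w4.png")[:,:,::-1]
def cr(im,x,y,r): return cv2.resize(im[y-r:y+r,x-r:x+r],(390,390),interpolation=cv2.INTER_CUBIC)
save("m3",np.hstack([cr(w,258,180,39),cr(t,343,185,30)]))
c=camera_info("top");print(proj(c,[.5,-.3177,.055]),proj(c,[.495,-.3175,.055]))
```

```text
[345.96314696 183.19253342] [345.93106373 184.89861097]
```

View pics/m3.png

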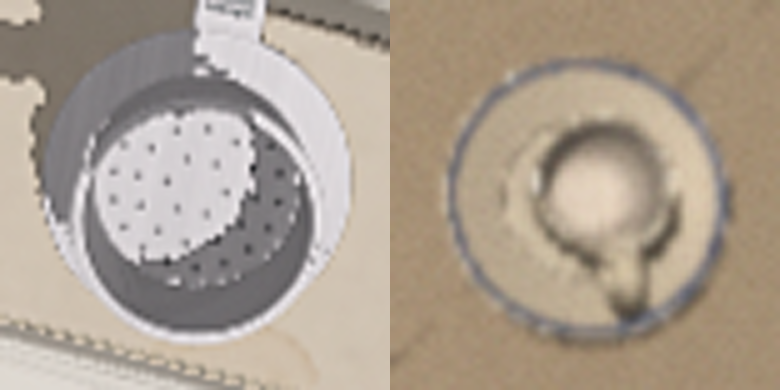

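Run:
```python
from h import *
c=np.load("w4c.npy",allow_pickle=True).item()
for px in [(258.6,184.6),(234,184.6),(282.6,184.6),(258.6,209)]:P=onz(c,px,.054);print(P)
P=onz(c,(258.6,184.6),.054);plan([P[0],P[1],.02])
```

```text
[0.48629889 0.08534407 0.054     ]
[0.4939984  0.05705236 0.054     ]
[0.478792   0.11293637 0.054     ]
[0.51576309 0.09341309 0.054     ]
tcp [0.4826 0.0818 0.2136] z [-0.001 -0.    -1.   ] yang 105.1 shift units [-0.039  0.02   1.613]
```

```bash
python3 -m crank '[-0.035,0.02,0.25,0,0,0,0,0,0.25,0,0,0,0,0,0.25,0,0,0,0,0,0.25,0,0,0,0,0,0.25,0,0,0,0,0,0.2,0,0,0,0,0,0.15,0,0,0,0,0,0,0,0,0]' 1
python3 -m crank '[0,0,0,0,0,0,0,0,0,0,0,0,0,0,0,0,0,0,0,0,0,0,0,0,0,0,0,0,0,0,0,0,0,0,0,0,0,0,0,0,0,0,0,0,0,0,0,0]' -1
python3 - <<'E'
from h import *
plan([.486,.0845,.02])
E
python3 -m crank '[0,0,-0.1,0,0,0,0,0,-0.2,0,0,0,0,0,-0.3,0,0,0,0,0,-0.3,0,0,0,0,0,-0.2,0,0,0,0,0,-0.1,0,0,0,0,0,0,0,0,0,0,0,0,0,0,0]'
python3 - <<'E'
from h import *
plan([.498,-.3172,.16])
c=camera_info("wrist");im=read_camera("wrist");np.save("w5c.npy",c,allow_pickle=True);save("w5",im)
E
```

```text
time: 9.32
tool_pos: [0.4846, 0.0851, 0.0191]
ee_rot: [0.411, -3.109, -0.001]
ft_force: [0.1, 0.2, 0.1]
grip_width: 0.0952
grip_force: 0.0
time: 9.98
tool_pos: [0.4862, 0.0865, 0.0227]
ee_rot: [-0.415, 3.113, -0.0]
ft_force: [-0.8, -0.6, 7.7]
grip_width: 0.0603
grip_force: 30.0
tcp [0.4862 0.0865 0.0227] z [ 0.001  0.    -1.   ] yang 105.2 shift units [ 0.006 -0.016  0.022]
time: 10.65
tool_pos: [0.4857, 0.0865, 0.166]
ee_rot: [-0.415, 3.113, 0.0]
ft_force: [-0.1, -0.0, -1.9]
grip_width: 0.0599
grip_force: 30.0
tcp [0.4857 0.0865 0.166 ] z [ 0.001  0.    -1.   ] yang 105.2 shift units [ 0.783 -3.274  0.05 ]
```

View pics/w5.png

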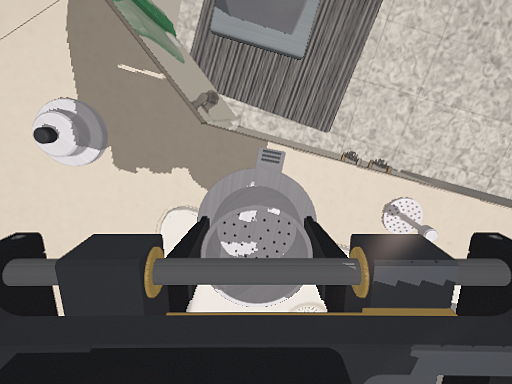

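```bash
python3 - <<'E'
from h import *
c=np.load("w5c.npy",allow_pickle=True).item();p,M=rodr()
for px in[(245,168),(198,210),(315,210)]:print(M.T@(onz(c,px,p[2]-.0137)-p)*1000)
E
python3 -m crank '[0.06,-0.2,0,0,0,0,0.08,-0.32,0,0,0,0,0.08,-0.32,0,0,0,0,0.08,-0.32,0,0,0,0,0.08,-0.32,0,0,0,0,0.08,-0.32,0,0,0,0,0.08,-0.32,0,0,0,0,0.08,-0.32,0,0,0,0]'
python3 -m crank '[0.08,-0.32,0,0,0,0,0.06,-0.25,0,0,0,0,0.04,-0.16,0,0,0,0,0.03,-0.1,0,0,0,0,0,0,0,0,0,0,0,0,0,0,0,0]'
python3 - <<'E'
from h import *
plan([.498,-.3172,.16])
E
```

```text
[40.13411802 -8.75164302 13.73367154]
[ 11.08417588 -41.23279207  13.69794861]
[11.04044798 38.76148981 13.72131074]
time: 11.37
tool_pos: [0.4899, -0.2173, 0.1642]
ee_rot: [0.415, -3.112, -0.003]
ft_force: [2.2, 0.6, -2.1]
grip_width: 0.0599
grip_force: 30.0
time: 11.87
tool_pos: [0.4921, -0.3177, 0.1647]
ee_rot: [0.414, -3.113, -0.003]
ft_force: [0.3, 0.9, -1.7]
grip_width: 0.0602
grip_force: 30.0
tcp [ 0.4921 -0.3177  0.1647] z [-0.002  0.002 -1.   ] yang 105.2 shift units [-0.049 -0.009  0.039]
```

```bash
python3 -m crank '[-0.045,-0.009,0,0,0,0,0,0,0.2,0,0,0,0,0,0.2,0,0,0,0,0,0.15,0,0,0,0,0,0,0,0,0,0,0,0,0,0,0]'
python3 - <<'E'
from h import *
plan([.4975,-.3172,.0717])
c=camera_info("wrist");im=read_camera("wrist");np.save("w6c.npy",c,allow_pickle=True);save("w6",im)
E
```

```text
time: 12.37
tool_pos: [0.4984, -0.3167, 0.0997]
ee_rot: [0.417, -3.113, -0.002]
ft_force: [0.7, -0.1, -1.0]
grip_width: 0.0599
grip_force: 30.0
tcp [ 0.4984 -0.3167  0.0997] z [-0.001  0.001 -1.   ] yang 105.3 shift units [ 0.008 -0.003  0.234]
```

View pics/w6.png

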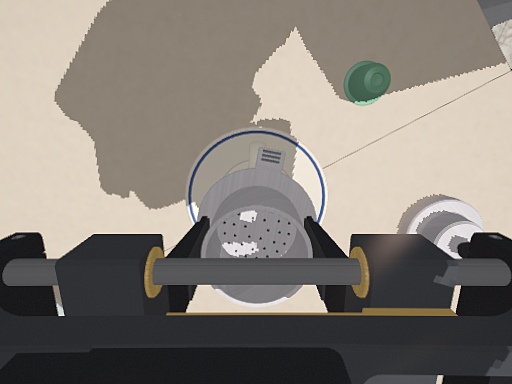

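The pot is centred over the saucer (columns 256 and 257), hiding the cup. Lowering to just above the seat, then gently.

```bash
python3 -m crank '[0.004,0,0.1,0,0,0,0,0,0.06,0,0,0,0,0,0.03,0,0,0,0,0,0,0,0,0,0,0,0,0,0,0]'
python3 -m crank '[0,0,0.02,0,0,0,0,0,0.02,0,0,0,0,0,0,0,0,0,0,0,0,0,0,0]'
```

```text
time: 12.83
tool_pos: [0.4978, -0.3181, 0.0777]
ee_rot: [-0.415, 3.114, -0.0]
ft_force: [0.0, 0.4, -1.4]
grip_width: 0.0601
grip_force: 30.0
time: 13.17
tool_pos: [0.4976, -0.318, 0.0723]
ee_rot: [0.415, -3.114, -0.0]
ft_force: [-0.2, -0.8, -1.6]
grip_width: 0.0602
grip_force: 30.0
```

```bash
python3 -m crank '[0,0,0.012,0,0,0,0,0,0.008,0,0,0,0,0,0,0,0,0,0,0,0,0,0,0]'
```

```text
time: 13.5
tool_pos: [0.4979, -0.3182, 0.0714]
ee_rot: [-0.415, 3.113, -0.001]
ft_force: [-2.2, 2.9, 12.6]
grip_width: 0.06
grip_force: 30.0
```

Contact at the seating height, with 12.6 N of force. Releasing and going up.

```bash
python3 -m crank '[0,0,0,0,0,0,0,0,0,0,0,0,0,0,0,0,0,0,0,0,0,0,0,0,0,0,0,0,0,0,0,0,0,0,0,0]' 1
python3 -m crank '[0,0,-0.15,0,0,0,0,0,-0.25,0,0,0,0,0,-0.3,0,0,0,0,0,-0.25,0,0,0,0,0,-0.15,0,0,0,0,0,-0.1,0,0,0,0,0,0,0,0,0,0,0,0,0,0,0]'
python3 - <<'E'
from h import *
plan([.478,.254,.215])
c=camera_info("wrist");im=read_camera("wrist");np.save("w7c.npy",c,allow_pickle=True);save("w7",im)
E
```

```text
time: 14.0
tool_pos: [0.4976, -0.318, 0.0698]
ee_rot: [0.415, -3.114, -0.0]
ft_force: [0.3, -0.2, -0.1]
grip_width: 0.093
grip_force: 0.0
time: 14.67
tool_pos: [0.4976, -0.318, 0.214]
ee_rot: [-0.415, 3.113, -0.001]
ft_force: [0.4, 0.3, 0.1]
grip_width: 0.0949
grip_force: 0.0
tcp [ 0.4976 -0.318   0.214 ] z [ 0.001 -0.    -1.   ] yang 105.2 shift units [-1.092  4.643 -0.01 ]
```

View pics/w7.png

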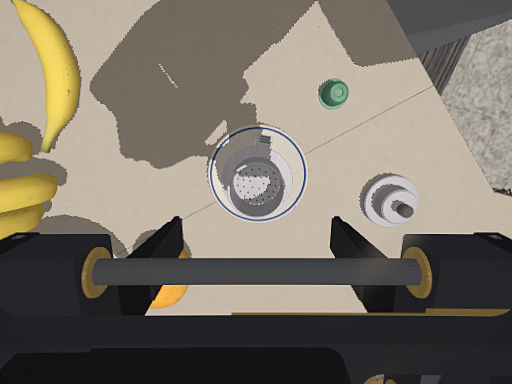

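The pot sits level on the cup, with its rim centred near (257,187). Moving to the press.

```bash
python3 -m crank '[-0.073,0.31,0,0,0,0,-0.073,0.31,0,0,0,0,-0.073,0.31,0,0,0,0,-0.073,0.31,0,0,0,0,-0.073,0.31,0,0,0,0,-0.073,0.31,0,0,0,0,-0.073,0.31,0,0,0,0,-0.073,0.31,0,0,0,0]'
python3 -m crank '[-0.073,0.31,0,0,0,0,-0.073,0.31,0,0,0,0,-0.073,0.31,0,0,0,0,-0.073,0.31,0,0,0,0,-0.073,0.31,0,0,0,0,-0.073,0.31,0,0,0,0,-0.073,0.31,0,0,0,0,0,0,0,0,0,0]'
python3 -m crank '[0,0,0,0,0,0,0,0,0,0,0,0,0,0,0,0,0,0]'
python3 - <<'E'
from h import *
p=plan([.478,.254,.215])
c=camera_info("wrist");im=read_camera("wrist");np.save("w8c.npy",c,allow_pickle=True);save("w8",im)
x,y=map(int,proj(c,[.478,.254,.05]));print(x,y)
w=cv2.imread("pics/w7.png")[:,:,::-1]
def cr(im,x,y,r): return cv2.resize(im[y-r:y+r,x-r:x+r],(390,390),interpolation=cv2.INTER_CUBIC)
save("m4",np.hstack([cr(im,256,180,39),cr(w,257,187,39)]))
E
```

```text
time: 15.38
tool_pos: [0.4864, -0.0107, 0.2128]
ee_rot: [0.415, -3.112, -0.001]
ft_force: [0.6, -0.3, -0.2]
grip_width: 0.0956
grip_force: 0.0
time: 16.05
tool_pos: [0.4772, 0.2598, 0.2125]
ee_rot: [0.421, -3.112, -0.001]
ft_force: [-0.7, -0.5, 0.4]
grip_width: 0.0951
grip_force: 0.0
time: 16.3
tool_pos: [0.4781, 0.2539, 0.2134]
ee_rot: [0.414, -3.113, 0.001]
ft_force: [0.2, 0.1, -0.5]
grip_width: 0.0953
grip_force: 0.0
tcp [0.4781 0.2539 0.2134] z [-0.001 -0.001 -1.   ] yang 105.1 shift units [ 0.001  0.001 -0.013]
257 179
```

View pics/m4.png

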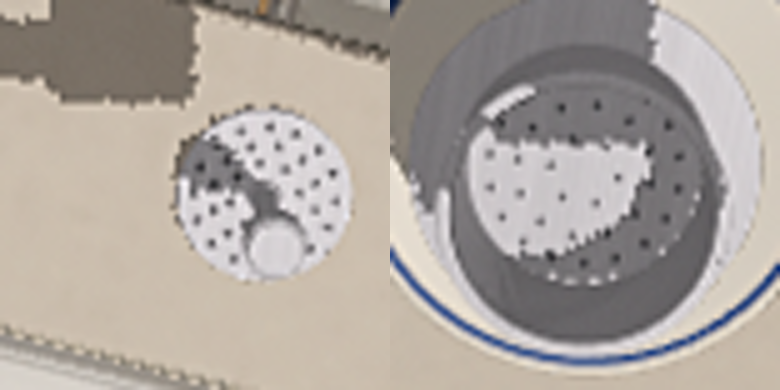

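Run:
```python
from h import *
c=np.load("w8c.npy",allow_pickle=True).item();c7=np.load("w7c.npy",allow_pickle=True).item()
d=onz(c,(269.8,179.8),.0035);k=onz(c,(272,190.8),.0545);print("disc",d,"knob",k,onz(c,(252.2,179.8),.0035),onz(c,(287.4,179.8),.0035))
print("pot",onz(c7,(256.8,189),.103),onz(c7,(228,189),.103),onz(c7,(286,189),.103))
plan([*((d+k)/2)[:2],.038])
```

```text
disc [0.48336934 0.27262561 0.0035    ] knob [0.48554865 0.27366016 0.0545    ] [0.48964534 0.24935207 0.0035    ] [0.47709894 0.29588679 0.0035    ]
pot [ 0.49616386 -0.3194763   0.103     ] [ 0.50385944 -0.3478828   0.103     ] [ 0.4883666  -0.29069001  0.103     ]
tcp [0.4783 0.2537 0.2136] z [-0.001 -0.    -1.   ] yang 105.1 shift units [-0.093  0.143  1.463]
```

```bash
python3 -m crank '[-0.095,0.143,0,0,0,0,0,0,0.25,0,0,0,0,0,0.25,0,0,0,0,0,0.25,0,0,0,0,0,0.25,0,0,0,0,0,0.2,0,0,0,0,0,0,0,0,0]' 0
python3 - <<'E'
from h import *
plan([.4845,.273,.038])
E
```

```text
time: 16.93
tool_pos: [0.4832, 0.2725, 0.0662]
ee_rot: [0.412, -3.108, 0.003]
ft_force: [-0.8, -0.6, -0.8]
grip_width: 0.054
grip_force: 0.0
tcp [0.4832 0.2725 0.0662] z [-0.006 -0.003 -1.   ] yang 105.1 shift units [-0.013  0.001  0.235]
```

```bash
python3 -m crank '[-0.008,0,0.1,0,0,0,0,0,0.1,0,0,0,0,0,0.04,0,0,0,0,0,0,0,0,0,0,0,0,0,0,0]' 0
python3 -m crank '[0,0,0,0,0,0,0,0,0,0,0,0,0,0,0,0,0,0,0,0,0,0,0,0,0,0,0,0,0,0,0,0,0,0,0,0,0,0,0,0,0,0,0,0,0,0,0,0]' -1
python3 -m crank '[0,0,-0.1,0,0,0,0,0,-0.2,0,0,0,0,0,-0.3,0,0,0,0,0,-0.3,0,0,0,0,0,-0.3,0,0,0,0,0,-0.1,0,0,0,0,0,0,0,0,0,0,0,0,0,0,0]'
python3 - <<'E'
from h import *
p=plan([.497,-.3185,.17])
c=camera_info("wrist");im=read_camera("wrist");np.save("w9c.npy",c,allow_pickle=True);save("w9",im)
x,y=map(int,proj(c,rodr()[0]-[0,0,.035]));print(x,y)
save("m5",cv2.resize(im[y-70:y+50,x-80:x+80],(800,600),interpolation=cv2.INTER_CUBIC))
E
```

```text
time: 17.35
tool_pos: [0.4861, 0.2747, 0.0421]
ee_rot: [-0.415, 3.113, 0.001]
ft_force: [-0.8, -0.3, -0.0]
grip_width: 0.0478
grip_force: 0.0
time: 18.02
tool_pos: [0.4857, 0.2747, 0.0413]
ee_rot: [-0.415, 3.114, 0.0]
ft_force: [0.8, -1.2, 2.0]
grip_width: 0.0141
grip_force: 30.0
time: 18.68
tool_pos: [0.4854, 0.2746, 0.1971]
ee_rot: [-0.415, 3.114, 0.0]
ft_force: [0.3, -0.3, -1.7]
grip_width: 0.014
grip_force: 30.0
tcp [0.4854 0.2746 0.1971] z [ 0.  0. -1.] yang 105.2 shift units [ 1.202 -4.795  0.224]
257 214
```

View pics/m5.png

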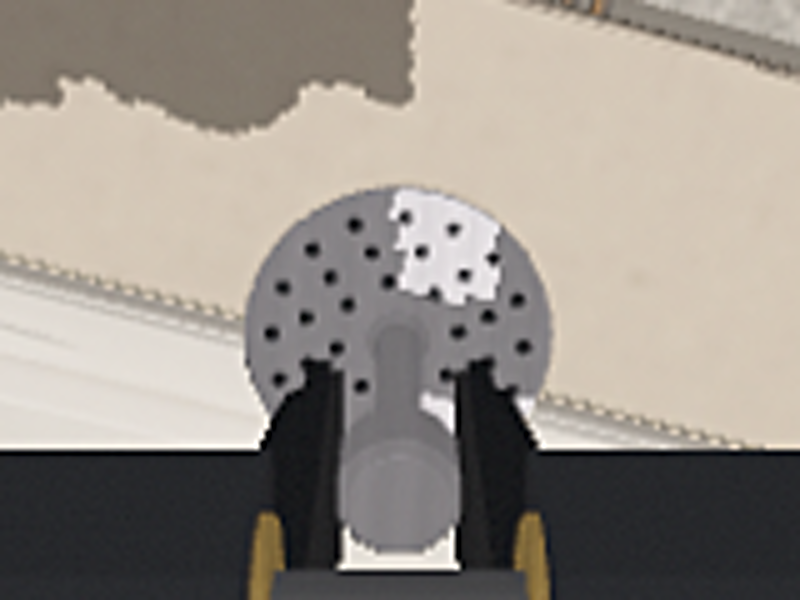

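```bash
python3 - <<'E'
from h import *
c=np.load("w9c.npy",allow_pickle=True).item();p,M=rodr()
D=onz(c,(256.6,212),p[2]-.0378);print("disc off tool mm",M.T@(D-p)*1000,"r",[np.linalg.norm(onz(c,q,p[2]-.0378)-D) for q in[(225.8,212),(256.6,181.2)]])
pot=np.array([.4963,-.3190,0]);print("pot off in tool from release tcp",M.T@(pot-[.4976,-.318,0])*1000)
E
python3 -m crank '[0.06,-0.2,0,0,0,0,0.08,-0.32,0,0,0,0,0.08,-0.32,0,0,0,0,0.08,-0.32,0,0,0,0,0.08,-0.32,0,0,0,0,0.08,-0.32,0,0,0,0,0.08,-0.32,0,0,0,0,0.08,-0.32,0,0,0,0]'
python3 -m crank '[0.08,-0.32,0,0,0,0,0.08,-0.32,0,0,0,0,0.08,-0.32,0,0,0,0,0.08,-0.32,0,0,0,0,0.08,-0.32,0,0,0,0,0.08,-0.32,0,0,0,0,0.08,-0.32,0,0,0,0,0.06,-0.3,0,0,0,0]'
python3 -m crank '[0.04,-0.15,0,0,0,0,0,0,0,0,0,0,0,0,0,0,0,0,0,0,0,0,0,0]'
python3 - <<'E'
from h import *
plan([.497,-.3185,.1])
E
```

```text
disc off tool mm [ 1.22624611 -1.02231896 37.80199623] r [np.float64(0.02389588195990168), np.float64(0.024472954384384033)]
pot off in tool from release tcp [ 1.5166253  -0.62437346  0.00234115]
time: 19.4
tool_pos: [0.4895, -0.0291, 0.1954]
ee_rot: [0.415, -3.111, -0.002]
ft_force: [1.0, 0.2, -0.7]
grip_width: 0.014
grip_force: 30.0
time: 20.07
tool_pos: [0.4976, -0.3429, 0.1948]
ee_rot: [0.414, -3.112, -0.004]
ft_force: [0.2, -0.1, -1.3]
grip_width: 0.0138
grip_force: 30.0
time: 20.4
tool_pos: [0.4983, -0.3586, 0.1956]
ee_rot: [0.415, -3.112, -0.004]
ft_force: [-0.5, -0.1, -1.3]
grip_width: 0.0141
grip_force: 30.0
tcp [ 0.4983 -0.3586  0.1956] z [-0.002  0.002 -1.   ] yang 105.2 shift units [-0.078  0.323  0.798]
```

The press offset from the TCP matches the pot's offset from its release TCP, so the target TCP is (0.4975,-0.318). I overshot in y and will correct.

```bash
python3 -m crank '[-0.035,0.17,0,0,0,0,-0.037,0.165,0,0,0,0,0,0,0.2,0,0,0,0,0,0.1,0,0,0,0,0,0,0,0,0,0,0,0,0,0,0,0,0,0,0,0,0]'
python3 - <<'E'
from h import *
plan([.4975,-.318,.1003])
c=camera_info("wrist");im=read_camera("wrist");np.save("w10c.npy",c,allow_pickle=True);save("w10",im)
x,y=map(int,proj(c,rodr()[0]-[0,0,.035]));print(x,y)
save("m6",cv2.resize(im[y-70:y+50,x-80:x+80],(800,600),interpolation=cv2.INTER_CUBIC))
E
```

```text
time: 20.98
tool_pos: [0.4969, -0.3182, 0.1619]
ee_rot: [-0.416, 3.113, -0.001]
ft_force: [-0.3, 0.0, -1.1]
grip_width: 0.0142
grip_force: 30.0
tcp [ 0.4969 -0.3182  0.1619] z [ 0.001 -0.    -1.   ] yang 105.2 shift units [-0.005  0.     0.513]
257 215
```

View pics/m6.png

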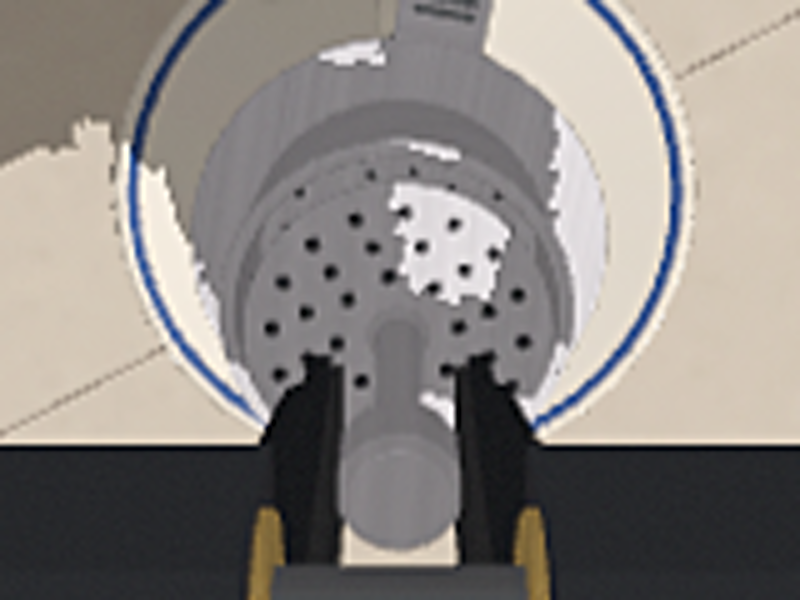

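The disc (centre column 398) is inside the pot's rim (centre about 403) to within 1 mm. Lowering.

```bash
python3 -m crank '[-0.004,0.005,0.08,0,0,0,0,0,0.08,0,0,0,0,0,0.08,0,0,0,0,0,0,0,0,0,0,0,0,0,0,0]'
python3 -m crank '[0,0,0.08,0,0,0,0,0,0.08,0,0,0,0,0,0.04,0,0,0,0,0,0.03,0,0,0,0,0,0,0,0,0,0,0,0,0,0,0]'
```

```text
time: 21.45
tool_pos: [0.4966, -0.3177, 0.1314]
ee_rot: [0.415, -3.113, -0.002]
ft_force: [0.5, -0.8, -0.7]
grip_width: 0.0142
grip_force: 30.0
time: 21.95
tool_pos: [0.4975, -0.3182, 0.1051]
ee_rot: [-0.415, 3.113, -0.002]
ft_force: [1.5, 0.2, 4.1]
grip_width: 0.0142
grip_force: 30.0
```

```bash
python3 -m crank '[0,0,0,0,0,0,0,0,0,0,0,0]'; python3 -m crank '[0,0,0.015,0,0,0,0,0,0.01,0,0,0,0,0,0,0,0,0,0,0,0,0,0,0]'
```

```text
time: 22.12
tool_pos: [0.4973, -0.3182, 0.1052]
ee_rot: [-0.415, 3.113, -0.001]
ft_force: [2.0, -0.1, 5.2]
grip_width: 0.0141
grip_force: 30.0
time: 22.45
tool_pos: [0.4987, -0.319, 0.1042]
ee_rot: [-0.415, 3.109, -0.007]
ft_force: [1.5, 0.9, 21.3]
grip_width: 0.014
grip_force: 30.0
```

Contact came about 4 mm higher than planned. The disc is well inside the pot, so I'll ease off, release and check the press height.

```bash
python3 -m crank '[0,0,-0.02,0,0,0,0,0,0,0,0,0]'; python3 -m crank '[0,0,0,0,0,0,0,0,0,0,0,0,0,0,0,0,0,0]' -0.6
python3 -m crank '[0,0,0,0,0,0,0,0,0,0,0,0,0,0,-0.1,0,0,0,0,0,-0.3,0,0,0,0,0,-0.3,0,0,0,0,0,-0.2,0,0,0,0,0,0,0,0,0,0,0,0,0,0,0]' -0.5
python3 - <<'E'
from h import *
p=plan([.4975,-.318,.214])
c=camera_info("wrist");im=read_camera("wrist");np.save("w11c.npy",c,allow_pickle=True);save("w11",im)
cs=camera_info("scene");s=read_camera("scene");save("scene2",s);t=read_camera("top");save("top2",t)
# edges of the knob column/rows in wrist view
x,y=proj(c,[.497,-.3185,.1135]);print("knob exp (z .1135)",x,y,"if 5mm high",proj(c,[.497,-.3185,.1185]),"top of scene",proj(cs,[.497,-.3185,.1135]))
g=cv2.cvtColor(im,cv2.COLOR_RGB2GRAY);b=cv2.HoughCircles(cv2.GaussianBlur(g,(3,3),0)[int(y)-35:int(y)+35,int(x)-35:int(x)+35],cv2.HOUGH_GRADIENT,1,3,param1=100,param2=11,minRadius=5,maxRadius=12)
if b is not None:print((b[0]+[int(x)-35,int(y)-35,0])[:6])
E
```

```text
time: 22.62
tool_pos: [0.4973, -0.3181, 0.1049]
ee_rot: [-0.415, 3.113, -0.002]
ft_force: [1.4, 0.7, 6.1]
grip_width: 0.0138
grip_force: 30.0
time: 22.87
tool_pos: [0.4964, -0.3176, 0.1036]
ee_rot: [0.415, -3.113, -0.002]
ft_force: [-0.8, -0.4, 0.5]
grip_width: 0.0189
grip_force: 0.2
time: 23.53
tool_pos: [0.497, -0.318, 0.2132]
ee_rot: [-0.415, 3.112, -0.002]
ft_force: [0.3, 0.4, -1.3]
grip_width: 0.0238
grip_force: 0.0
tcp [ 0.497  -0.318   0.2132] z [ 0.002 -0.001 -1.   ] yang 105.2 shift units [-0.004 -0.001 -0.007]
knob exp (z .1135) 257.5165322605792 193.3433573214221 if 5mm high [257.5183218  194.69471146] top of scene [319.64463677 238.60221513]
[[258.5        194.5         10.30000019]
 [257.5        191.5          9.10000038]
 [255.5        181.5          9.10000038]
 [247.5        169.5          6.9000001 ]
 [244.5        190.5          8.        ]
 [246.5        187.5          5.5       ]]
```

The knob shows near (258,193), as expected. Now a tactile check: with the fingers shut, I'll touch the knob's top, which should be at z ≈ 0.121.

```bash
python3 -m crank '[0,0,0.2,0,0,0,0,0,0.25,0,0,0,0,0,0.2,0,0,0,0,0,0.05,0,0,0,0,0,0,0,0,0,0,0,0,0,0,0,0,0,0,0,0,0]' -1
python3 -m crank '[0,0,0.02,0,0,0,0,0,0,0,0,0]'
python3 -m crank '[0,0,0.02,0,0,0,0,0,0,0,0,0]'
python3 -m crank '[0,0,0.015,0,0,0,0,0,0,0,0,0]'
```

```text
time: 24.27
tool_pos: [0.4973, -0.3183, 0.1293]
ee_rot: [-0.415, 3.113, -0.002]
ft_force: [0.6, 1.0, 0.2]
grip_width: 0.0006
grip_force: 0.0
time: 24.43
tool_pos: [0.4971, -0.318, 0.1265]
ee_rot: [-0.415, 3.113, -0.001]
ft_force: [0.1, -0.5, -0.1]
grip_width: 0.0006
grip_force: 0.0
time: 24.6
tool_pos: [0.4968, -0.3178, 0.1235]
ee_rot: [-0.415, 3.114, -0.0]
ft_force: [0.3, -0.2, -0.1]
grip_width: 0.0005
grip_force: 0.0
time: 24.77
tool_pos: [0.4968, -0.3178, 0.1214]
ee_rot: [0.415, -3.114, -0.0]
ft_force: [-0.8, 0.2, 0.2]
grip_width: 0.0004
grip_force: 0.0
```

The press isn't standing high: nothing met the fingers down to 0.1214. It's in place, so on to the lid.

```bash
python3 -m crank '[0,0,-0.2,0,0,0,0,0,-0.27,0,0,0,0,0,-0.27,0,0,0,0,0,-0.03,0,0,0,0,0,0,0,0,0]' 0
python3 -m crank '[-0.06,0.25,0,0,0,0,-0.06,0.25,0,0,0,0,-0.06,0.25,0,0,0,0,-0.06,0.25,0,0,0,0,-0.06,0.25,0,0,0,0,-0.06,0.25,0,0,0,0,0,0,0,0,0,0,0,0,0,0,0,0]' 0
python3 - <<'E'
from h import *
plan([.486,-.13,.215])
c=camera_info("wrist");im=read_camera("wrist");np.save("w12c.npy",c,allow_pickle=True);save("w12",im)
def blob(m,n):
    k,l,st,ce=cv2.connectedComponentsWithStats(m.astype(np.uint8))
    for i in range(1,k):
        if st[i,4]>60:print(n,st[i],ce[i].round(1))
w=im[120:222,180:340].astype(int)
blob(w.max(2)<60,"dark")
grey=(abs(w[:,:,0]-w[:,:,2])<14)&(w.max(2)>95);blob(grey,"grey")
print(proj(c,[.486,-.13,.048]),proj(c,[.486,-.13,.0]))
E
```

```text
time: 25.18
tool_pos: [0.4974, -0.3183, 0.216]
ee_rot: [-0.415, 3.111, -0.004]
ft_force: [0.5, 0.7, -0.6]
grip_width: 0.0284
grip_force: 0.0
time: 25.85
tool_pos: [0.491, -0.1315, 0.2131]
ee_rot: [0.419, -3.112, -0.001]
ft_force: [0.7, -0.4, 0.4]
grip_width: 0.0474
grip_force: 0.0
tcp [ 0.491  -0.1315  0.2131] z [-0.001  0.001 -1.   ] yang 105.3 shift units [ 0.037  0.023 -0.016]
grey [  50   23   56   56 2300] [77.6 50.2]
[259.82495342 176.05345773] [259.4407542  169.02969903]
```

Run:
```python
from h import *
c=np.load("w12c.npy",allow_pickle=True).item();im=cv2.imread("pics/w12.png").astype(int)
w=im[140:205,225:290];print(np.percentile(w.max(2),[1,5,10,20,50]))
for th in (70,85,100):
    k,l,st,ce=cv2.connectedComponentsWithStats((w.max(2)<th).astype(np.uint8))
    for i in range(1,k):
        if st[i,4]>40:print(th,st[i]+[225,140,0,0,0],ce[i]+[225,140])
S=onz(c,(258,171),.006);print("skirt",S, [np.linalg.norm(onz(c,q,.006)-S) for q in[(230,171),(286,171),(258,143)]])
plan([S[0],S[1],.042])
```

```text
[ 52.24 118.   131.   136.   217.  ]
70 [252 171  12  13  79] [257.02531646 176.59493671]
85 [252 171  12  13 131] [257.57251908 177.06870229]
100 [252 171  13  14 140] [257.72857143 177.18571429]
skirt [ 0.4880882  -0.13149947  0.006     ] [np.float64(0.03775968933141963), np.float64(0.037750602857179065), np.float64(0.03731841685155698)]
tcp [ 0.4912 -0.1326  0.2132] z [-0.001  0.    -1.   ] yang 105.3 shift units [0.022 0.015 1.427]
```

The skirt is at (258,171) with radius 37.7 mm, the expected size. The black knob at (258,177) puts the lid at (0.4875,-0.1315).

```bash
python3 -m crank '[0.022,0.014,0.25,0,0,0,0,0,0.25,0,0,0,0,0,0.25,0,0,0,0,0,0.25,0,0,0,0,0,0.2,0,0,0,0,0,0.1,0,0,0,0,0,0,0,0,0,0,0,0,0,0,0]' 0
python3 - <<'E'
from h import *
plan([.4877,-.1315,.042])
E
```

```text
time: 26.57
tool_pos: [0.4881, -0.1327, 0.0573]
ee_rot: [0.413, -3.113, -0.001]
ft_force: [-0.1, -0.4, 0.4]
grip_width: 0.0475
grip_force: 0.0
tcp [ 0.4881 -0.1327  0.0573] z [-0.002  0.001 -1.   ] yang 105.1 shift units [0.    0.01  0.128]
```

```bash
python3 -m crank '[0,0.005,0.06,0,0,0,0,0,0.05,0,0,0,0,0,0.02,0,0,0,0,0,0,0,0,0,0,0,0,0,0,0]' 0
python3 -m crank '[0,0,0,0,0,0,0,0,0,0,0,0,0,0,0,0,0,0,0,0,0,0,0,0,0,0,0,0,0,0,0,0,0,0,0,0,0,0,0,0,0,0,0,0,0,0,0,0]' -1
```

```text
time: 26.98
tool_pos: [0.4883, -0.1314, 0.0426]
ee_rot: [-0.415, 3.114, -0.0]
ft_force: [-0.7, 0.8, -0.2]
grip_width: 0.0475
grip_force: 0.0
time: 27.65
tool_pos: [0.4882, -0.1313, 0.0425]
ee_rot: [-0.415, 3.114, 0.0]
ft_force: [0.8, 0.2, 2.4]
grip_width: 0.0151
grip_force: 30.0
```

```bash
python3 -m crank '[0,0,-0.1,0,0,0,0,0,-0.2,0,0,0,0,0,-0.3,0,0,0,0,0,-0.3,0,0,0,0,0,-0.3,0,0,0,0,0,-0.2,0,0,0,0,0,0,0,0,0,0,0,0,0,0,0]'
python3 - <<'E'
from h import *
p=plan([.4975,-.318,.2])
p,M=rodr();c=camera_info("wrist");im=read_camera("wrist");np.save("w13c.npy",c,allow_pickle=True);save("w13",im)
# skirt mask: grey
w=im[90:232,150:360].astype(int);g=((abs(w[:,:,0]-w[:,:,2])<14)&(w.max(2)>80)).astype(np.uint8)
k,l,st,ce=cv2.connectedComponentsWithStats(g)
for i in range(1,k):
    if st[i,4]>150:
        print(st[i]+[150,90,0,0,0]); cs,_=cv2.findContours((l==i).astype(np.uint8),cv2.RETR_EXTERNAL,cv2.CHAIN_APPROX_NONE);q=max(cs,key=len);
for o in[(37.5,0),(0,37.5),(0,-37.5)]: print("expected edge",proj(c,p+M@np.array([o[0]/1000,o[1]/1000,.0385])))
E
```

```text
time: 28.32
tool_pos: [0.4884, -0.1314, 0.2112]
ee_rot: [-0.415, 3.112, -0.002]
ft_force: [0.1, 0.8, -1.7]
grip_width: 0.015
grip_force: 30.0
tcp [ 0.4884 -0.1314  0.2112] z [ 0.002 -0.001 -1.   ] yang 105.2 shift units [ 0.334 -1.52   0.095]
[321  90  24  26 323]
[338  90  22  40 380]
[346 103  14  37 241]
[ 208  167   98   65 4817]
expected edge [258.0614423  166.36140806]
expected edge [306.38883814 214.16443914]
expected edge [209.74156025 214.2097783 ]
```

The lid hangs level: edges at columns 208 and 306, against 209.7 and 306.4 expected. Carrying it over the pot.

```bash
python3 -m crank '[0.05,-0.2,0,0,0,0,0.065,-0.3,0,0,0,0,0.065,-0.3,0,0,0,0,0.065,-0.3,0,0,0,0,0.05,-0.22,0,0,0,0,0.045,-0.2,0,0,0,0,0,0,0,0,0,0,0,0,0,0,0,0]'
python3 -m crank '[0,0,0.1,0,0,0,0,0,0.15,0,0,0,0,0,0.1,0,0,0,0,0,0,0,0,0,0,0,0,0,0,0,0,0,0,0,0,0]'
python3 - <<'E'
from h import *
plan([.4966,-.3177,.1355])
E
```

```text
time: 29.03
tool_pos: [0.4959, -0.3185, 0.2081]
ee_rot: [0.412, -3.112, -0.004]
ft_force: [0.1, -0.5, -0.9]
grip_width: 0.015
grip_force: 30.0
time: 29.53
tool_pos: [0.4969, -0.3175, 0.1687]
ee_rot: [-0.416, 3.114, 0.0]
ft_force: [-0.2, -0.4, -0.6]
grip_width: 0.0149
grip_force: 30.0
tcp [ 0.4969 -0.3175  0.1687] z [ 0.  0. -1.] yang 105.2 shift units [ 0.003 -0.001  0.277]
```

```bash
python3 -m crank '[0,0,0.08,0,0,0,0,0,0.06,0,0,0,0,0,0.04,0,0,0,0,0,0,0,0,0,0,0,0,0,0,0]'
python3 -m crank '[0,0,0.03,0,0,0,0,0,0.02,0,0,0,0,0,0,0,0,0,0,0,0,0,0,0]'
python3 -m crank '[0,0,0.02,0,0,0,0,0,0,0,0,0,0,0,0,0,0,0]'
```

```text
time: 29.95
tool_pos: [0.4965, -0.318, 0.1464]
ee_rot: [0.415, -3.114, -0.001]
ft_force: [0.0, 0.4, -1.7]
grip_width: 0.0148
grip_force: 30.0
time: 30.28
tool_pos: [0.4966, -0.318, 0.1407]
ee_rot: [0.415, -3.114, -0.0]
ft_force: [0.1, 0.2, -0.6]
grip_width: 0.0151
grip_force: 30.0
time: 30.53
tool_pos: [0.4966, -0.3181, 0.1383]
ee_rot: [0.415, -3.114, -0.0]
ft_force: [-0.4, 0.3, -0.6]
grip_width: 0.0151
grip_force: 30.0
```

The skirt is past the rim with no resistance. Going down the last 3 mm to contact.

```bash
python3 -m crank '[0,0,0.015,0,0,0,0,0,0,0,0,0,0,0,0,0,0,0]'
python3 -m crank '[0,0,0.01,0,0,0,0,0,0,0,0,0,0,0,0,0,0,0]'
```

```text
time: 30.78
tool_pos: [0.4966, -0.318, 0.1365]
ee_rot: [0.415, -3.114, -0.0]
ft_force: [0.4, -0.4, -1.0]
grip_width: 0.0152
grip_force: 30.0
time: 31.03
tool_pos: [0.4967, -0.3181, 0.1354]
ee_rot: [-0.415, 3.114, -0.0]
ft_force: [0.8, -0.4, -0.9]
grip_width: 0.0148
grip_force: 30.0
```

```bash
python3 -m crank '[0,0,0.01,0,0,0,0,0,0,0,0,0,0,0,0,0,0,0]'
python3 -m crank '[0,0,0,0,0,0,0,0,0,0,0,0,0,0,0,0,0,0,0,0,0,0,0,0]' -0.4
python3 -m crank '[0,0,-0.05,0,0,0,0,0,-0.15,0,0,0,0,0,-0.25,0,0,0,0,0,-0.2,0,0,0,0,0,-0.05,0,0,0,0,0,0,0,0,0,0,0,0,0,0,0]' -0.2
python3 - <<'E'
from h import *
p,M=rodr();plan([.4966,-.318,.2]);c=camera_info("wrist");im=read_camera("wrist");save("w14",im);t=read_camera("top");s=read_camera("scene");save("top3",t);save("scene3",s)
w=im[120:222,190:330].astype(int);g=((abs(w[:,:,0]-w[:,:,2])<14)&(w.max(2)>80)).astype(np.uint8)
k,l,st,ce=cv2.connectedComponentsWithStats((w.max(2)<85).astype(np.uint8))
for i in range(1,k):
    if st[i,4]>60:print("knob?",st[i]+[190,120,0,0,0],ce[i]+[190,120])
print("exp knob",proj(c,[.4966,-.318,.093+.05]))
x=np.array([.4966,-.318])
for o in[(37.5,0),(0,37.5),(0,-37.5)]: print("exp skirt edge",proj(c,[*x,.097]+M@np.array([o[0]/1000,o[1]/1000,0])))
cs=camera_info("scene");ct=camera_info("top")
for n,q,cc,a in(("scene",s,cs,(.4966,-.318,.143)),("top",t,ct,(.4966,-.318,.143))):
    e=proj(cc,a).astype(int);u=q[e[1]-14:e[1]+15,e[0]-14:e[0]+15].max(2).astype(int)
    k,l,st,ce=cv2.connectedComponentsWithStats((u<70).astype(np.uint8));print(n,"exp",proj(cc,a),[(st[i,4],(ce[i]+e-14).round(1)) for i in range(1,k) if st[i,4]>6])
E
```

```text
time: 31.28
tool_pos: [0.497, -0.3184, 0.1351]
ee_rot: [-0.415, 3.113, -0.002]
ft_force: [-2.0, -0.1, 8.5]
grip_width: 0.0147
grip_force: 30.0
time: 31.62
tool_pos: [0.4966, -0.318, 0.134]
ee_rot: [0.415, -3.114, -0.0]
ft_force: [0.3, -0.5, 0.4]
grip_width: 0.028
grip_force: 0.0
time: 32.2
tool_pos: [0.4964, -0.3179, 0.2178]
ee_rot: [0.415, -3.114, -0.0]
ft_force: [0.8, 0.2, 0.5]
grip_width: 0.0378
grip_force: 0.0
tcp [ 0.4964 -0.3179  0.2178] z [-0.  0. -1.] yang 105.2 shift units [-0.001 -0.002  0.149]
knob? [247 191  18  19 262] [255.53816794 199.71755725]
exp knob [257.67053376 200.96985377]
exp skirt edge [257.53867971 152.96211027]
exp skirt edge [293.03753761 188.4898528 ]
exp skirt edge [222.07570666 188.54580482]
scene exp [320.62230143 230.12013092] [(np.int32(36), array([321. , 231.5]))]
top exp [353.17441347 179.47860275] [(np.int32(601), array([352.8, 177.9]))]
```

The lid made contact at TCP 0.135 (0.1355 expected). Its knob shows where the seated set should have it in the wrist view and the scene view, and the gripper is clear.

```bash
python3 -c "
from workcell import *
print(sign_off())"
```

```text
the job is handed in; nothing more can be done
None
```

The coffee filter set is assembled on the saucer (cup, pot, press, lid) and handed in at about 32 s; every piece seated near its expected height, but no verdict came back, and I viewed 15 pictures, one over the limit of 14.

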